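# Slide the jar crate over the rim into the spill tray

### The job

The pine crate of full jars is too heavy to carry, so put it in the black spill tray the way you would by hand: slide it along the bench until its front end butts against the tray's near rim, tip its front edge up the rim and over until it rests on top, and take your hand off. Then push the crate from behind over the rim until it drops flat onto the tray floor and bears gently but fully against the crate already stored at the far end, and leave it there. Keep at least one end of the crate supported at all times, do not tip it steeply or ram the rim or the stored crate, and leave the jar standing in the tray and everything else on the bench where it is.

Things in the scene. Friction and masses are not known exactly. Their poses are not given: they have to be found in the camera images.
- crate: open pine crate, 150 wide (x) x 220 long (y) x 92 mm high, six small jars packed immovably in it, 1.0 to 1.4 kg in all, balanced about its middle. Origin: centre of its underside, z up. It starts on the bench, its +y end (the front) 40 to 90 mm short of the tray's near rim and up to 7 degrees askew. Bottom slats 8 mm, flush with both ends; sides reach 57 mm, jar lids 62 mm
- crate_front (a point): middle of the crate's front bottom edge, at (0, 110, 0) mm in the crate's frame: the edge that has to climb the near rim
- crate_rear (a point): middle of the crate's rear bottom edge, at (0, -110, 0) mm in the crate's frame
- crate_grip (a point): middle of the top of the front end board, at (0, 103, 92) mm in the crate's frame. Both end boards are alike: 14 mm thick, 92 mm high, with a hand slot 80 x 16 mm (56 to 72 mm high) under a 20 mm top rail. The rail can be pinched from above across its 14 mm, with 30 mm of free depth above the jar lids inside
- tray: shallow black spill tray, fixed to the bench by four lugs 4 mm high that stick out 16 mm at its sides. Inside 280 (x) x 380 mm (y), floor 4 mm above the bench, rims 6 mm thick and 20 mm above the bench all round. Origin: centre of its underside. +y runs from near rim to far rim; the crate goes in along it. A jar stands at -x, so the free lane is x = -60 to +140 mm, its middle +38 mm
- near_rim: the tray's rim nearest the crate: a straight fixed bar 292 x 6 x 20 mm high, the threshold. Origin: middle of its underside, on the bench, at (0, -193, 0) mm in the tray's frame; its outer face is 196 mm and its inner face 190 mm from the tray's centre
- far_end: far end of the tray: the fixed far rim (292 x 6 x 20 mm) and the heavy crate of jars stored in front of it, 200 wide x 90 deep x 75 mm high, across the lane. Origin: middle of the rim's underside, at (0, 193, 0) mm in the tray's frame. The stored crate's flat near face stands 90 to 130 mm before the rim's inner face (tray y = 60 to 100 mm), square to the lane; where is not reported
- jar_in_tray: upright jar, 60 mm diameter, 75 mm high, standing loose in the tray about 100 mm to the -x side of its middle; leave alone. Origin: centre of its base
- tin: upright tin, 68 mm diameter, 80 mm high, on the bench beside the crate or the tray; leave alone. Origin: centre of its base
- jar_b: upright tall jar, 70 mm diameter, 100 mm high, on the bench beside the crate or the tray; leave alone. Origin: centre of its base
- lamp: hand torch lying on the bench, 146 mm long (its y), 40 mm wide and high, beside the tray; leave alone. Origin: under its middle
- lids: stack of jar lids, 70 mm diameter, 25 mm high, on the bench beside the tray; leave alone. Origin: centre of its base
- funnel: steel bowl, 100 mm diameter, 55 mm high, on the bench beside the tray; leave alone. Origin: centre of its base

How it is judged:
On the way, in this order (a step that is already met when the one before it is completed fails the run):
1. the crate, its front edge still low, butts against the outside of the near rim (contact force between crate and near_rim above 1.5 N and height (world z) of crate_front below 0.012 m and y of crate_front in the frame of tray below -0.19 m), for 0.15 s.
2. the front edge rests on top of the near rim with the hand off, the rear edge still on the bench (contact force between crate and near_rim above 1 N and height (world z) of crate_front above 0.017 m and height (world z) of crate_rear below 0.008 m and y of crate_front in the frame of tray between -0.196 and -0.08 m and contact force between the fingers and crate below 0.1 N), for 0.2 s.
3. the crate, wholly inside the tray, is pressed against the stored crate with at least 2 N (contact force between crate and far_end above 2 N and height (world z) of crate_rear below 0.008 m and y of crate_rear in the frame of tray above -0.19 m), for 0.15 s.
At the end, for the whole second after the job is handed in: The crate stands still, released, flat (within 0.03 rad) on the tray floor (both bottom edges less than 8 mm above the bench), wholly inside the near rim and the sides, its front within 5 mm of the stored crate and square to the tray within 0.08 rad; the bystanders are where they were (y of stored_crate_c0 in the frame of crate_front below 0.05 m and y of crate_rear in the frame of tray above -0.19 m and angle between crate's own z axis and vertical below 0.03 rad and height (world z) of each of crate_front, crate_rear below 0.008 m and angle between the y axis of crate and the y axis of tray, either way round below 0.08 rad and x of crate in the frame of tray between -0.02 and 0.067 m and linear speed of crate below 0.01 m/s and contact force between the fingers and crate below 0.1 N); the robot touches nothing.
It fails at once if the crate is rammed into the near rim (over 25 N while its front edge is still outside it) (contact force between crate and near_rim above 25 N and height (world z) of crate_front below 0.015 m and y of crate_front in the frame of tray below -0.194 m).
It fails at once if the crate is rammed into the stored crate (over 25 N) (contact force between crate and far_end above 25 N).
It fails at once if the crate is carried: both ends more than 26 mm above the bench (height (world z) of each of crate_front, crate_rear above 0.026 m).
It fails at once if the crate is tipped by more than 0.3 rad (angle between crate's own z axis and vertical above 0.3 rad).
It fails at once if another thing on the bench or the jar in the tray is moved by more than 15 mm (distance of any of jar_in_tray, tin, jar_b, lamp, lids, funnel from where it was at the start of the episode above 0.015 m).
It also fails if it takes over 72 s, if anything falls off the work surface, if the arm or the gripper's body presses on something with over 40 N, if the wrist force passes 120 N, or if a joint passes its speed limit or range.

### The arm

A 6-joint arm with a two-finger parallel gripper is mounted at the origin on the work surface. World frame = base frame: x ahead of the robot, y to its left, z up, the work surface at z = 0. Lengths are in m, angles in rad, forces in N, time in s.
With the tool pointing down it reaches from about 0.25 to 0.725 m from the base axis. Payload 4 kg.
Tool frame: the origin (TCP) lies between the finger pads; the fingertips stand 11 mm ahead of it and the grasp point (between the pads) lies 8 mm behind it (bot.tip_extent is the distance from the TCP to the fingertips, in m); z points along the fingers, y is the line along which they close (so a half turn about z gives the same grasp; the last joint's range is limited). The gripper opens to 85 mm and grips with 20 to 120 N. Pads are 22 mm wide; open, the fingers measure 114 mm over their backs; the gripper's body (76 mm by 85 mm) begins 54 mm behind the grasp point. The pads swing forward as they close: fully open they stand 13 mm farther back than shut.
Start: joints at [0, 0.241, 0.005, 1.335, 0, 1.571], TCP at [0.5, -0, 0.242] pointing down, gripper open.
Joint ranges: [-2.72, 2.72], [-1.05, 1.87], [-1.09, 1.28], [-1.99, 2.15], [-1.42, 1.44], [-3.14, 3.14]. Speed limits (rad/s): [2.79, 2.79, 3.14, 3.14, 3.14, 3.14].

### API

Orientations are given as a unit quaternion [x, y, z, w].
In Python, from workcell import bot gives the robot as it stands. The module is installed in compiled form; this text tells all that it offers.
- The arm moves only by the tool drive_tool, never from a script. Its argument "rows" is a list of rows, each an object of numbers: "dx", "dy", "dz": the shift along the tool's x, y, z in units of 50 mm (1.0 is 50 mm); "wx", "wy", "wz": the turn, a rotation vector about the tool's x, y, z in units of 5 degrees (1.0 is 5 degrees); "hand": the finger opening in mm, from 0 to 85.4. A call has 1 to 20 rows; each row is the pose to reach, as a shift and turn from the pose commanded when the call began, along the tool's axes at that moment; what a row does not reach only later rows make up. A row lasts 1/10 s, in which the tool goes at most 50 mm and 8.59 degrees, less where a joint would pass 70% of its speed; a pose out of reach is approached as far as the arm can. A call with a gripper value outside its range is refused whole. The fingers move at their own pace and stop on an object; the grip force is fixed at half the most. Time passes only in rows, so rows that repeat a pose let the fingers close. It gives the time, the measured TCP pose, the force, the opening and the grip force at its end, in the units of the state.
- bot.get_obs(): the state, without advancing time (a new reading comes with each control period).
- bot.camera(name): name is "scene" or "side" or "wrist"; returns the picture (480x640x3 uint8, red, green, blue); there is no depth.
- bot.get_calibration(name): a dict with "vfov" (degrees; the focal length in pixels is half the picture's height over the tangent of half this angle, whatever the lens; pixels are square), "cx", "cy" (the principal point, pixels), "k1" (the pictures are not rectified: a ray, as slopes to the right and down, at radius r is drawn at 1 + k1 r^2 times it, then the intrinsics apply), "origin" and "rotation" of the camera in the world; the wrist camera has in their place "mount" (4x4, takes a point from camera to tool coordinates, whose origin is the TCP and whose axes are the flange's). Camera axes: x right, y up, looking along -z (the intrinsics and any distortion apply to the point x, -y, -z); pixel columns grow to the right and rows downward; lengths in m; the calibration is good to about 2 mm. A picture is of the moment at which its call begins: read the wrist's pose just before it. get_calibration takes no time and is no camera call.
- bot.job_done(): hands the job in; it is judged then, once.
Trained networks look in the newest picture that a camera, given by its name, has taken for a name from the list of things; names that differ only in an ending like _2 or _b are one class to them, and where a whole thing is asked for, a point or a joint stands for the part that bears it (a point fixed in the world has none). Each returns a list of dicts, best first, with "score" (0 to 1); they miss things now and then, are a little off and sometimes report something else, mostly with a low value. They report only what shows in the picture. A call takes as long as a camera call.
- bot.look_for(camera, thing): "extent" ([centre column, centre row, width, height] in pixels, round what is visible of it).
- bot.outline_of(camera, thing): "region" (480x640 bool, what is visible of it) and "extent" ([centre column, centre row, width, height] in pixels, round what is visible of it).
The state is a dict: "clock": time; "joint_pos": joint angles; "joint_vel": joint speeds; "tau": joint torques, N m; "eef_pos": TCP position; "tool_rot": TCP orientation; "ft_force": force on the tool from outside, world axes, zero at the start; "ft_torque": the same for the moment, N m; "grip_width": finger opening in m; "grasp_force": force on a finger pad.
Only numpy, scipy, OpenCV 4.12 (cv2) and the standard library are available. Lean on these libraries where they do the work, as an engineer would, in place of code of your own. Each camera call takes 0.05 s, during which the arm holds its last target. There are 200 camera calls.

## Working session

There is one attempt and no reset: what is moved stays moved. The work goes in short steps, Python scripts to look and compute and a tool call to move; the robot and the scene stay as the last step left them, time stands still between calls to the robot, and variables do not carry over. Pictures are saved under pics/ and viewed, at most 10 in all, crops included, and the job is handed in when it is done.

Besides the shell and the picture viewer there is one more tool, called after "Call:" as name([rows], argument=value, ...), one row to a line, values as JSON. drive_tool: Moves the arm, as the interface text tells. Its arguments: {"type":"object","properties":{"rows":{"type":"array","items":{"type":"object","properties":{"dx":{"type":"number"},"dy":{"type":"number"},"dz":{"type":"number"},"wx":{"type":"number"},"wy":{"type":"number"},"wz":{"type":"number"},"hand":{"type":"number"}}}}},"required":["rows"]}

```bash
mkdir -p pics
cat > h.py <<'E'
import numpy as np, cv2
from workcell import bot
from scipy.spatial.transform import Rotation as R
def cam(name):
    c=bot.get_calibration(name)
    f=240/np.tan(np.radians(c['vfov'])/2)
    if 'mount' in c:
        o=bot.get_obs(); T=np.eye(4); T[:3,:3]=R.from_quat(o['tool_rot']).as_matrix(); T[:3,3]=o['eef_pos']
        T=T@np.array(c['mount']); return f,c,T[:3,3],T[:3,:3]
    return f,c,np.array(c['origin']),np.array(c['rotation'])
def proj(C,P):
    f,c,o,r=C; p=(np.atleast_2d(P)-o)@r; s=np.c_[p[:,0],-p[:,1]]/-p[:,2:3]
    s=s*(1+c['k1']*(s**2).sum(1,keepdims=True)); return s*f+[c['cx'],c['cy']]
def ray(C,uv,z):
    f,c,o,r=C; d=(np.atleast_2d(uv)-[c['cx'],c['cy']])/f; s=d.copy()
    for _ in range(20): s=d/(1+c['k1']*(s**2).sum(1,keepdims=True))
    v=np.c_[s[:,0],-s[:,1],-np.ones(len(s))]@r.T
    return o+v*((z-o[2])/v[:,2:3])
def shot(name,fn=None):
    C=cam(name); im=bot.camera(name)
    if fn: cv2.imwrite('pics/'+fn,im[:,:,::-1])
    return C,im
E
python3 - <<'E'
from h import *
for n in ['scene','side']:
    C,im=shot(n,n+'1.png'); print(n,C[0],C[2],C[3].round(3).tolist(),C[1]['k1'])
    for t in ['crate','tray','near_rim','far_end','jar_in_tray','tin','jar_b','lamp','lids','funnel']:
        r=bot.look_for(n,t)
        print(t,[(np.round(x['extent']).tolist(),round(x['score'],2)) for x in r[:2]])
print(bot.get_obs())
E
```

```text
scene 617.0057155143633 [1.37592327 0.48430412 1.20975714] [0.179, 0.288, 0.789, 0.512] -0.08323642823475008
crate [([214.0, 198.0, 105.0, 90.0], 0.82)]
tray [([358.0, 259.0, 192.0, 142.0], 0.9), ([274.0, 298.0, 64.0, 35.0], 0.48)]
near_rim [([286.0, 225.0, 51.0, 80.0], 0.86), ([437.0, 195.0, 41.0, 34.0], 0.63)]
far_end [([406.0, 271.0, 93.0, 104.0], 0.71)]
jar_in_tray [([348.0, 207.0, 27.0, 32.0], 0.96)]
tin [([174.0, 257.0, 30.0, 35.0], 0.62)]
jar_b [([269.0, 165.0, 29.0, 43.0], 0.95)]
lamp [([275.0, 300.0, 62.0, 34.0], 0.84)]
lids [([337.0, 324.0, 30.0, 32.0], 0.91)]
funnel [([434.0, 195.0, 36.0, 32.0], 0.92), ([214.0, 198.0, 105.0, 88.0], 0.73)]
side 555.6587455966213 [0.34764259 1.03717292 0.84018887] [-0.04, 0.433, 0.896, -0.084] 0.01736746583892757
crate [([331.0, 184.0, 80.0, 83.0], 0.64)]
tray [([305.0, 309.0, 173.0, 155.0], 0.92), ([331.0, 187.0, 77.0, 82.0], 0.64)]
near_rim [([329.0, 241.0, 112.0, 22.0], 0.71)]
far_end [([294.0, 334.0, 156.0, 100.0], 0.63)]
jar_in_tray [([364.0, 269.0, 28.0, 44.0], 0.69)]
tin [([262.0, 177.0, 22.0, 36.0], 0.86)]
jar_b [([393.0, 208.0, 30.0
[... 181 characters left out ...]
.01483311e-07,  2.40609936e-01,  4.99897831e-03,  1.33524038e+00,
       -1.42879004e-05,  1.57082471e+00]), 'joint_vel': array([-1.67184278e-04, -1.13168238e-03,  4.72316469e-05, -3.34327238e-04,
       -4.90240036e-04, -1.36618455e-03]), 'tau': array([-6.42816285e-04, -3.72221088e+01,  2.52694827e+01,  1.35877930e-03,
       -3.30131365e-05,  8.64967831e-06]), 'eef_pos': array([ 4.99983126e-01, -4.22995080e-06,  2.42301106e-01]), 'tool_rot': array([ 7.07116853e-01,  7.07096709e-01, -2.45013021e-05, -1.43976807e-05]), 'ft_force': array([-0.5349632 ,  0.32017357, -0.19671635]), 'ft_torque': array([ 0.0062365 ,  0.00215414, -0.04449154]), 'grasp_force': 0.0, 'grip_width': 0.08543384814480297}
```

View pictures.

View pics/scene1.png

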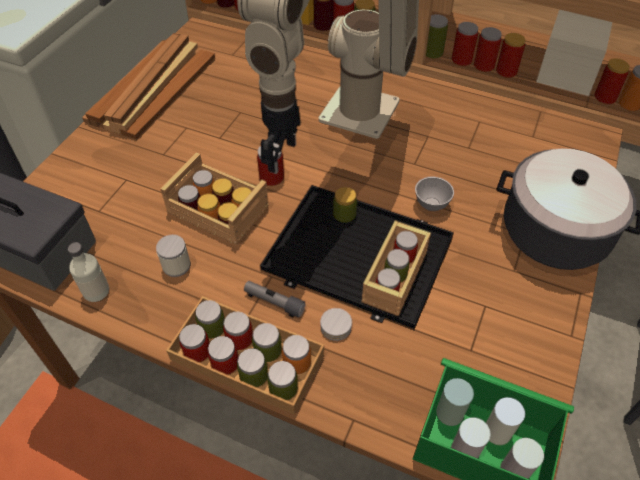

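View pics/side1.png

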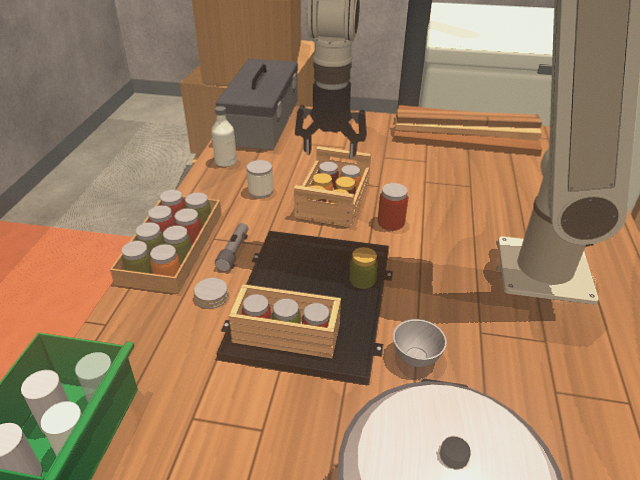

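```bash
cat > fit.py <<'E'
from h import *
from scipy.optimize import minimize
def box(x0,x1,y0,y1,z0,z1): return np.array([[x,y,z] for x in(x0,x1) for y in(y0,y1) for z in(z0,z1)],float)/1000
CR=[box(-75,75,-110,-96,0,92),box(-75,75,96,110,0,92),box(-75,75,-110,110,0,60)]
TR=[box(-146,146,-196,196,0,20)]
NR=[box(-146,146,-196,-190,0,20)]
ST=[box(-100,100,0,90,4,79)]
def sil(C,parts,p,tilt=None,z=0):
    m=np.zeros((480,640),np.uint8); c,s=np.cos(p[2]),np.sin(p[2]); Rm=np.array([[c,-s,0],[s,c,0],[0,0,1]])
    for b in parts:
        h=cv2.convexHull(proj(C,b@Rm.T+[p[0],p[1],z]).astype(np.float32))
        cv2.fillConvexPoly(m,np.round(h*16).astype(np.int32),255,cv2.LINE_AA,4)
    return m/255.
def fit(views,parts,p0,ign=None):
    # views: list of (C,region,ignore)
    def cost(p):
        t=0
        for C,g,ig in views:
            s=sil(C,parts,p); t+=(np.abs(s-g)*~ig).sum()/max(g.sum(),1)
        return t
    sim=np.array(p0)+np.vstack([np.zeros(3),np.diag([.02,.02,.08])])
    r=minimize(cost,p0,method='Nelder-Mead',options=dict(initial_simplex=sim,xatol=1e-4,fatol=1e-5))
    r=minimize(cost,r.x,method='Nelder-Mead',options=dict(initial_simplex=r.x+np.vstack([np.zeros(3),np.diag([.006,.006,.03])]),xatol=1e-4,fatol=1e-5))
    return r.x,r.fun
E
cat > a.py <<'E'
from fit import *
import pickle
D={}
for n in ['scene','side']:
    C,im=shot(n); D[n]=dict(C=C)
    for t in ['crate','tray','near_rim','far_end','jar_in_tray']:
        r=bot.outline_of(n,t)
        D[n][t]=[(x['region'],x['score'],x['extent']) for x in r]
        print(n,t,[(round(x['score'],2),int(x['region'].sum()),np.round(x['extent']).tolist()) for x in r[:3]])
    print('crate ctr',ray(C,D[n]['crate'][0][2][:2],.04).round(3),'tray',ray(C,D[n]['tray'][0][2][:2],.01).round(3),'rim',ray(C,D[n]['near_rim'][0][2][:2],.01).round(3))
pickle.dump(D,open('D.pkl','wb'))
E
python3 a.py
```

```text
scene crate [(0.96, 5648, [216.0, 200.0, 109.0, 90.0])]
scene tray [(0.9, 15596, [357.0, 257.0, 193.0, 141.0]), (0.56, 745, [345.0, 205.0, 24.0, 33.0])]
scene near_rim [(0.74, 388, [288.0, 225.0, 52.0, 79.0])]
scene far_end [(0.86, 3960, [401.0, 273.0, 79.0, 107.0]), (0.55, 824, [336.0, 324.0, 30.0, 33.0])]
scene jar_in_tray [(0.72, 5767, [218.0, 201.0, 106.0, 90.0]), (0.66, 709, [346.0, 205.0, 24.0, 32.0])]Traceback (most recent call last):
  File "a.py", line 10, in <module>
    print('crate ctr',ray(C,D[n]['crate'][0][2][:2],.04).round(3),'tray',ray(C,D[n]['tray'][0][2][:2],.01).round(3),'rim',ray(C,D[n]['near_rim'][0][2][:2],.01).round(3))
                      ~~~^^^^^^^^^^^^^^^^^^^^^^^^^^^^^^^
  File "h.py", line 17, in ray
    v=np.c_[s[:,0],-s[:,1],-np.ones(len(s))]@r.T
      ~~~~~~~~~~~~~~~~~~~~~~~~~~~~~~~~~~~~~~^~~~
ValueError: matmul: Input operand 1 has a mismatch in its core dimension 0, with gufunc signature (n?,k),(k,m?)->(n?,m?) (size 4 is different from 3)
```

```bash
sed -i "s/np.array(c\['rotation'\])/R.from_quat(c['rotation']).as_matrix()/" h.py
cat >> a.py <<'E'
def fitall(D):
    v=[]; w=[]; q=[]
    for n in D:
        d=D[n]; C=d['C']; no=np.zeros((480,640),bool)
        v.append((C,d['crate'][0][0],no))
        ig=np.zeros((480,640),np.uint8)
        for t in ['far_end','jar_in_tray','crate']:
            for r in d[t][:1]: ig|=(r[0]).astype(np.uint8)
        ig=cv2.dilate(ig,np.ones((7,7)))>0
        w.append((C,d['tray'][0][0],ig))
        q.append((C,d['near_rim'][0][0],no))
    return v,w,q
v,w,q=fitall(D)
C=D['scene']['C']
c0=ray(C,D['scene']['crate'][0][2][:2],.04)[0]; t0=ray(C,D['scene']['tray'][0][2][:2],.01)[0]
d=t0-c0; yaw=np.arctan2(-d[0],d[1])
for y in (0,):
    for nm,V,P,p in (('crate',v,CR,c0),('tray',w,TR,t0),('rim',q,NR,t0+0*d)):
        for vv in ([V[0]],[V[1]],V):
            print(nm,[a.round(4) if hasattr(a,'round') else a for a in fit(vv,P,[p[0],p[1],yaw])])
E
python3 a.py
```

```text
scene crate [(0.65, 5853, [214.0, 199.0, 105.0, 92.0])]
scene tray [(0.55, 15472, [356.0, 258.0, 194.0, 145.0]), (0.43, 5843, [216.0, 200.0, 113.0, 92.0])]
scene near_rim [(0.82, 328, [287.0, 226.0, 52.0, 81.0])]
scene far_end [(0.43, 1097, [172.0, 259.0, 33.0, 40.0])]
scene jar_in_tray [(0.68, 684, [347.0, 204.0, 22.0, 33.0])]
crate ctr [[ 0.521 -0.196  0.04 ]] tray [[0.529 0.2   0.01 ]] rim [[0.504 0.001 0.01 ]]
side crate [(0.91, 4555, [333.0, 184.0, 78.0, 82.0])]
side tray [(0.83, 18655, [306.0, 308.0, 175.0, 157.0])]
side near_rim [(0.69, 731, [330.0, 242.0, 117.0, 20.0])]
side far_end [(0.62, 7374, [295.0, 335.0, 154.0, 98.0])]
side jar_in_tray [(0.65, 1019, [365.0, 270.0, 28.0, 40.0])]
crate ctr [[ 0.517 -0.202  0.04 ]] tray [[0.507 0.233 0.01 ]] rim [[0.492 0.006 0.01 ]]
crate [array([ 0.5181, -0.193 , -0.0986]), np.float64(0.0325)]
crate [array([ 0.514 , -0.1964, -0.0785]), np.float64(0.0557)]
crate [array([ 0.5155, -0.1931, -0.084 ]), np.float64(0.1066)]
tray [array([ 0.5039,  0.1948, -0.0198]), np.float64(0.0462)]
tray [array([ 0.5014,  0.1986, -0.0125]), np.float64(0.0244)]
tray [array([ 0.5022,  0.1975, -0.0109]), np.float64(0.0739)]
rim [array([0.4891, 0.1949, 0.0202]), np.float64(0.9006)]
rim [array([5.004e-01, 1.932e-01, 2.000e-04]), np.float64(0.5654)]
rim [array([0.494 , 0.1956, 0.0149]), np.float64(1.5084)]
```

Run:
```python
from h import *
E={'scene':dict(jar_in_tray=(348,207,.0415),tin=(174,257,.04),jar_b=(269,165,.05),lamp=(275,300,.02),funnel=(434,195,.0275),lids=(337,324,.0125)),
'side':dict(jar_in_tray=(364,269,.0415),tin=(262,177,.04),jar_b=(393,208,.05),lamp=(232,249,.02),funnel=(420,341,.0275),lids=(213,293,.0125))}
for n in E:
    C=cam(n)
    for t,(u,v,z) in E[n].items(): print(n,t,ray(C,(u,v),z)[0].round(3))
print(bot.tip_extent, bot.get_obs()['clock'])
```

```text
scene jar_in_tray [0.41  0.129 0.042]
scene tin [ 0.722 -0.19   0.04 ]
scene jar_b [ 0.364 -0.117  0.05 ]
scene lamp [0.72  0.077 0.02 ]
scene funnel [0.27  0.313 0.028]
scene lids [0.717 0.23  0.012]
side jar_in_tray [0.399 0.123 0.041]
side tin [ 0.712 -0.202  0.04 ]
side jar_b [ 0.353 -0.108  0.05 ]
side lamp [0.71  0.086 0.02 ]
side funnel [0.272 0.295 0.027]
side lids [0.71  0.228 0.012]
0.011 2.0
```

Call:
drive_tool([
  {"dx": -0.9,"dy": 0.25,"wz": -1.5},
  {"dx": -1.84,"dy": 0.49,"wz": -3},
  {"dx": -1.84,"dy": 0.49,"wz": -4.5},
  {"dx": -1.84,"dy": 0.49,"wz": -6},
  {"dx": -1.84,"dy": 0.49,"wz": -6},
])

```text
invalid input at $.rows[0]: expected keys dx, dy, dz, wx, wy, wz, hand
```

Run:
```python
from h import *
o=bot.get_obs(); print(o['joint_pos'].round(3),o['eef_pos'].round(4),R.from_quat(o['tool_rot']).as_matrix().round(3))
```

```text
[ 0.     0.241  0.005  1.335 -0.     1.571] [ 0.5    -0.      0.2423] [[ 0.  1. -0.]
 [ 1. -0. -0.]
 [-0. -0. -1.]]
```

All keys are needed.

Call:
drive_tool([
  {"dx": -0.9,"dy": 0.25,"dz": 0,"wx": 0,"wy": 0,"wz": -1.5,"hand": 85},
  {"dx": -1.84,"dy": 0.49,"dz": 0,"wx": 0,"wy": 0,"wz": -3,"hand": 85},
  {"dx": -1.84,"dy": 0.49,"dz": 0,"wx": 0,"wy": 0,"wz": -4.5,"hand": 85},
  {"dx": -1.84,"dy": 0.49,"dz": 0,"wx": 0,"wy": 0,"wz": -6,"hand": 85},
  {"dx": -1.84,"dy": 0.49,"dz": 0,"wx": 0,"wy": 0,"wz": -6,"hand": 85},
])

```text
clock: 2.5
eef_pos: [0.5245, -0.0926, 0.2421]
tool_rot: [0.501, 0.866, -0.0, -0.0]
ft_force: [1.1, 0.1, 0.1]
grip_width: 0.0849
grasp_force: 0.0
```

```bash
cat > st.py <<'E'
from h import *
o=bot.get_obs(); M=R.from_quat(o['tool_rot']).as_matrix()
print(round(o['clock'],2),o['joint_pos'].round(3),o['eef_pos'].round(4),'F',o['ft_force'].round(2),'T',o['ft_torque'].round(2),round(o['grip_width'],4),round(o['grasp_force'],1)); print(M.round(3).tolist())
E
python3 st.py
```

```text
2.5 [-0.175  0.306  0.092  1.358 -0.     0.874] [ 0.5245 -0.0926  0.2421] F [1.06 0.12 0.1 ] T [-0.01  0.04  0.04] 0.0849 0.0
[[-0.499, 0.867, -0.0], [0.867, 0.499, 0.0], [0.0, -0.0, -1.0]]
```

Call:
drive_tool([
  {"dx": 0,"dy": 0,"dz": 0,"wx": 0,"wy": 0,"wz": -1.6,"hand": 85},
  {"dx": 0,"dy": 0,"dz": 0,"wx": 0,"wy": 0,"wz": -3.2,"hand": 85},
  {"dx": 0,"dy": 0,"dz": 0,"wx": 0,"wy": 0,"wz": -4.8,"hand": 85},
  {"dx": 0,"dy": 0,"dz": 0,"wx": 0,"wy": 0,"wz": -6.4,"hand": 85},
  {"dx": 0,"dy": 0,"dz": 0,"wx": 0,"wy": 0,"wz": -8,"hand": 85},
  {"dx": 0,"dy": 0,"dz": 0,"wx": 0,"wy": 0,"wz": -9.6,"hand": 85},
  {"dx": 0,"dy": 0,"dz": 0,"wx": 0,"wy": 0,"wz": -11,"hand": 85},
  {"dx": 0,"dy": 0,"dz": 0,"wx": 0,"wy": 0,"wz": -11,"hand": 85},
])

```text
clock: 3.3
eef_pos: [0.5245, -0.0916, 0.2424]
tool_rot: [0.045, 0.999, -0.0, 0.0]
ft_force: [-0.2, -0.5, -0.4]
grip_width: 0.0849
grasp_force: 0.0
```

```bash
python3 st.py
cat > w.py <<'E'
import sys
from fit import *
C,im=shot('wrist')
im=im.copy()
p=[float(x) for x in sys.argv[2:8]]
for parts,q,col in ((CR,p[:3],(255,0,0)),(TR,p[3:],(0,255,0))):
    for b in parts:
        c,s=np.cos(q[2]),np.sin(q[2]); Rm=np.array([[c,-s,0],[s,c,0],[0,0,1]])
        P=b@Rm.T+[q[0],q[1],0]
        for i in range(8):
            for j in range(i):
                if bin(i^j).count('1')==1:
                    L=P[i]+(P[j]-P[i])*np.linspace(0,1,30)[:,None]
                    L=L[((L-C[2])@C[3])[:,2]<-.02]
                    if len(L)>1: cv2.polylines(im,[np.clip(proj(C,L),-2000,2000).astype(np.int32)],False,col,1)
cv2.imwrite('pics/'+sys.argv[1],im[:,:,::-1])
E
python3 w.py w1.png 0.5155 -0.1945 -0.086 0.5025 0.1965 -0.0125
```

```text
3.3 [-0.173  0.305  0.092  1.358  0.    -0.084] [ 0.5245 -0.0916  0.2424] F [-0.18 -0.47 -0.42] T [-0.    0.02 -0.01] 0.0849 0.0
[[-0.996, 0.089, 0.0], [0.089, 0.996, -0.0], [-0.0, 0.0, -1.0]]
```

View pics/w1.png

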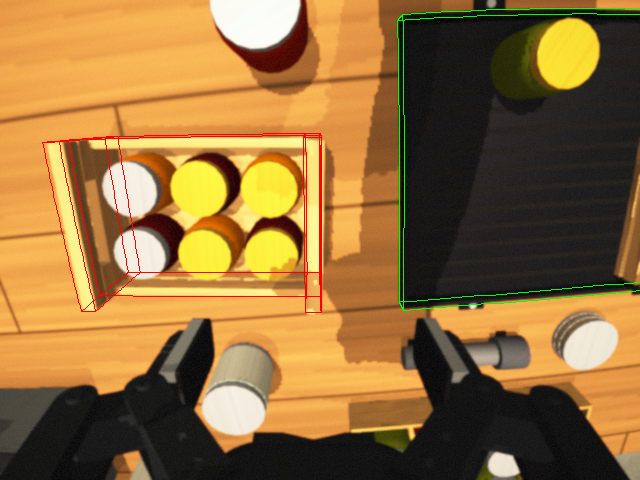

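Call:
drive_tool([
  {"dx": 0,"dy": 0,"dz": 0.8,"wx": 0,"wy": 0,"wz": 0,"hand": 85},
  {"dx": 0,"dy": 0,"dz": 1.6,"wx": 0,"wy": 0,"wz": 0,"hand": 60},
  {"dx": 0,"dy": 0,"dz": 2.3,"wx": 0,"wy": 0,"wz": 0,"hand": 50},
  {"dx": 0,"dy": 0,"dz": 2.9,"wx": 0,"wy": 0,"wz": 0,"hand": 50},
  {"dx": 0,"dy": 0,"dz": 3.2,"wx": 0,"wy": 0,"wz": 0,"hand": 50},
  {"dx": 0,"dy": 0,"dz": 3.28,"wx": 0,"wy": 0,"wz": 0,"hand": 50},
  {"dx": 0,"dy": 0,"dz": 3.28,"wx": 0,"wy": 0,"wz": 0,"hand": 30},
  {"dx": 0,"dy": 0,"dz": 3.28,"wx": 0,"wy": 0,"wz": 0,"hand": 8},
  {"dx": 0,"dy": 0,"dz": 3.28,"wx": 0,"wy": 0,"wz": 0,"hand": 8},
  {"dx": 0,"dy": 0,"dz": 3.28,"wx": 0,"wy": 0,"wz": 0,"hand": 8},
  {"dx": 0,"dy": 0,"dz": 3.28,"wx": 0,"wy": 0,"wz": 0,"hand": 8},
])

```text
clock: 4.45
eef_pos: [0.5256, -0.0916, 0.0799]
tool_rot: [0.044, 0.999, 0.0, 0.002]
ft_force: [-0.1, 2.7, 6.0]
grip_width: 0.0124
grasp_force: 60.7
```

```bash
python3 st.py
```

```text
4.45 [-0.173  0.43  -0.173  0.965  0.001 -0.086] [ 0.5256 -0.0916  0.0799] F [-0.09  2.73  6.01] T [ 0.62  0.14 -0.31] 0.0124 60.7
[[-0.996, 0.087, 0.003], [0.087, 0.996, 0.001], [-0.003, 0.001, -1.0]]
```

Call:
drive_tool([
  {"dx": 0,"dy": 0.0,"dz": -0.02,"wx": 0,"wy": 0,"wz": 0,"hand": 8},
  {"dx": 0,"dy": 0.05,"dz": -0.03,"wx": 0,"wy": 0,"wz": 0,"hand": 8},
  {"dx": -0.01,"dy": 0.15,"dz": -0.03,"wx": 0,"wy": 0,"wz": -0.06,"hand": 8},
  {"dx": -0.02,"dy": 0.25,"dz": -0.03,"wx": 0,"wy": 0,"wz": -0.12,"hand": 8},
  {"dx": -0.02,"dy": 0.35,"dz": -0.03,"wx": 0,"wy": 0,"wz": -0.18,"hand": 8},
  {"dx": -0.03,"dy": 0.45,"dz": -0.03,"wx": 0,"wy": 0,"wz": -0.24,"hand": 8},
  {"dx": -0.04,"dy": 0.55,"dz": -0.03,"wx": 0,"wy": 0,"wz": -0.3,"hand": 8},
  {"dx": -0.05,"dy": 0.65,"dz": -0.03,"wx": 0,"wy": 0,"wz": -0.36,"hand": 8},
  {"dx": -0.06,"dy": 0.75,"dz": -0.03,"wx": 0,"wy": 0,"wz": -0.42,"hand": 8},
  {"dx": -0.06,"dy": 0.85,"dz": -0.03,"wx": 0,"wy": 0,"wz": -0.48,"hand": 8},
  {"dx": -0.07,"dy": 0.95,"dz": -0.03,"wx": 0,"wy": 0,"wz": -0.54,"hand": 8},
  {"dx": -0.08,"dy": 1.05,"dz": -0.03,"wx": 0,"wy": 0,"wz": -0.6,"hand": 8},
  {"dx": -0.09,"dy": 1.15,"dz": -0.03,"wx": 0,"wy": 0,"wz": -0.66,"hand": 8},
  {"dx": -0.1,"dy": 1.25,"dz": -0.03,"wx": 0,"wy": 0,"wz": -0.72,"hand": 8},
  {"dx": -0.1,"dy": 1.35,"dz": -0.03,"wx": 0,"wy": 0,"wz": -0.78,"hand": 8},
  {"dx": -0.11,"dy": 1.45,"dz": -0.03,"wx": 0,"wy": 0,"wz": -0.84,"hand": 8},
  {"dx": -0.11,"dy": 1.52,"dz": -0.03,"wx": 0,"wy": 0,"wz": -0.84,"hand": 8},
  {"dx": -0.11,"dy": 1.55,"dz": -0.03,"wx": 0,"wy": 0,"wz": -0.84,"hand": 8},
  {"dx": -0.11,"dy": 1.55,"dz": -0.03,"wx": 0,"wy": 0,"wz": -0.84,"hand": 8},
])

```text
clock: 6.35
eef_pos: [0.5366, -0.0175, 0.0799]
tool_rot: [0.008, 1.0, -0.002, -0.0]
ft_force: [-0.1, -5.7, 1.1]
grip_width: 0.0128
grasp_force: 60.0
```

```bash
python3 st.py
cat > b.py <<'E'
from fit import *
import pickle
D=pickle.load(open('D.pkl','rb')); o=bot.get_obs()['eef_pos']
for n in ['scene','side']:
    C,im=shot(n); r=bot.outline_of(n,'crate')
    for x in r[:2]: print(n,round(x['score'],2),np.round(x['extent']).tolist())
    a=D[n].get('arm'); no=np.zeros((480,640),bool)
    # ignore the band above the front rail where gripper hides it
    u=proj(C,[o+[0,0,.01]])[0]; ig=np.zeros((480,640),np.uint8); cv2.rectangle(ig,(int(u[0]-30),0),(int(u[0]+30),int(u[1]+15)),1,-1)
    best=min((x for x in r),key=lambda x:np.hypot(*(np.array(x['extent'][:2])-proj(C,[o-[0,.1,.04]])[0])))
    print(n,[a.round(4) for a in fit([(C,best['region'],ig>0)],CR,[o[0],o[1]-.103,-.02])])
E
python3 b.py
```

```text
6.35 [-0.03   0.437 -0.161  0.973 -0.005 -0.014] [ 0.5366 -0.0175  0.0799] F [-0.14 -5.71  1.11] T [-0.96 -0.01 -0.05] 0.0128 60.0
[[-1.0, 0.016, -0.0], [0.016, 1.0, -0.005], [0.0, -0.005, -1.0]]
scene 0.79 [236.0, 213.0, 107.0, 88.0]
scene [array([ 0.5353, -0.1189, -0.0125]), np.float64(0.0386)]
side 0.92 [320.0, 200.0, 76.0, 81.0]
side [array([ 0.5363, -0.137 , -0.0044]), np.float64(0.0331)]
```

Call:
drive_tool([
  {"dx": 0,"dy": 0.03,"dz": 0,"wx": 0,"wy": 0,"wz": 0,"hand": 8},
  {"dx": 0,"dy": 0.06,"dz": 0,"wx": 0,"wy": 0,"wz": 0,"hand": 8},
  {"dx": 0,"dy": 0.08,"dz": 0,"wx": 0,"wy": 0,"wz": 0,"hand": 8},
  {"dx": 0,"dy": 0.1,"dz": 0,"wx": 0,"wy": 0,"wz": 0,"hand": 8},
  {"dx": 0,"dy": 0.12,"dz": 0,"wx": 0,"wy": 0,"wz": 0,"hand": 8},
  {"dx": 0,"dy": 0.14,"dz": 0,"wx": 0,"wy": 0,"wz": 0,"hand": 8},
  {"dx": 0,"dy": 0.155,"dz": 0,"wx": 0,"wy": 0,"wz": 0,"hand": 8},
  {"dx": 0,"dy": 0.17,"dz": 0,"wx": 0,"wy": 0,"wz": 0,"hand": 8},
  {"dx": 0,"dy": 0.185,"dz": 0,"wx": 0,"wy": 0,"wz": 0,"hand": 8},
  {"dx": 0,"dy": 0.2,"dz": 0,"wx": 0,"wy": 0,"wz": 0,"hand": 8},
  {"dx": 0,"dy": 0.215,"dz": 0,"wx": 0,"wy": 0,"wz": 0,"hand": 8},
  {"dx": 0,"dy": 0.23,"dz": 0,"wx": 0,"wy": 0,"wz": 0,"hand": 8},
  {"dx": 0,"dy": 0.245,"dz": 0,"wx": 0,"wy": 0,"wz": 0,"hand": 8},
  {"dx": 0,"dy": 0.26,"dz": 0,"wx": 0,"wy": 0,"wz": 0,"hand": 8},
  {"dx": 0,"dy": 0.26,"dz": 0,"wx": 0,"wy": 0,"wz": 0,"hand": 8},
  {"dx": 0,"dy": 0.26,"dz": 0,"wx": 0,"wy": 0,"wz": 0,"hand": 8},
])

```text
clock: 8.15
eef_pos: [0.537, -0.0074, 0.0799]
tool_rot: [0.008, 1.0, -0.005, 0.0]
ft_force: [-0.6, -14.3, 1.4]
grip_width: 0.013
grasp_force: 60.1
```

```bash
python3 st.py
```

```text
8.15 [-0.008  0.437 -0.161  0.973 -0.011  0.009] [ 0.537  -0.0074  0.0799] F [ -0.6  -14.27   1.38] T [-2.54 -0.06  0.31] 0.013 60.1
[[-1.0, 0.017, 0.0], [0.017, 1.0, -0.011], [-0.0, -0.011, -1.0]]
```

Call:
drive_tool([
  {"dx": 0,"dy": -0.06,"dz": 0,"wx": 0,"wy": 0,"wz": 0,"hand": 8},
  {"dx": 0,"dy": -0.08,"dz": -0.053,"wx": -0.146,"wy": 0,"wz": 0,"hand": 8},
  {"dx": 0,"dy": -0.105,"dz": -0.106,"wx": -0.292,"wy": 0,"wz": 0,"hand": 8},
  {"dx": 0,"dy": -0.125,"dz": -0.16,"wx": -0.438,"wy": 0,"wz": 0,"hand": 8},
  {"dx": 0,"dy": -0.15,"dz": -0.213,"wx": -0.584,"wy": 0,"wz": 0,"hand": 8},
  {"dx": 0,"dy": -0.17,"dz": -0.266,"wx": -0.73,"wy": 0,"wz": 0,"hand": 8},
  {"dx": 0,"dy": -0.195,"dz": -0.32,"wx": -0.876,"wy": 0,"wz": 0,"hand": 8},
  {"dx": 0,"dy": -0.22,"dz": -0.373,"wx": -1.02,"wy": 0,"wz": 0,"hand": 8},
  {"dx": 0,"dy": -0.245,"dz": -0.426,"wx": -1.17,"wy": 0,"wz": 0,"hand": 8},
  {"dx": 0,"dy": -0.27,"dz": -0.48,"wx": -1.31,"wy": 0,"wz": 0,"hand": 8},
  {"dx": 0,"dy": -0.3,"dz": -0.54,"wx": -1.46,"wy": 0,"wz": 0,"hand": 8},
  {"dx": 0,"dy": -0.3,"dz": -0.54,"wx": -1.46,"wy": 0,"wz": 0,"hand": 8},
])

```text
clock: 9.35
eef_pos: [0.5365, -0.0171, 0.1071]
tool_rot: [0.007, 0.998, 0.065, 0.0]
ft_force: [-0.0, -0.3, -6.9]
grip_width: 0.0129
grasp_force: 59.3
```

```bash
python3 st.py; python3 -c "
from h import *
shot('side','s2.png')"
```

```text
9.35 [-0.102  0.416 -0.12   1.046  0.129 -0.088] [ 0.5365 -0.0171  0.1071] F [-0.02 -0.35 -6.86] T [-0.38  0.   -0.05] 0.0129 59.3
[[-1.0, 0.015, 0.002], [0.015, 0.992, 0.129], [0.0, 0.129, -0.992]]
```

View pics/s2.png

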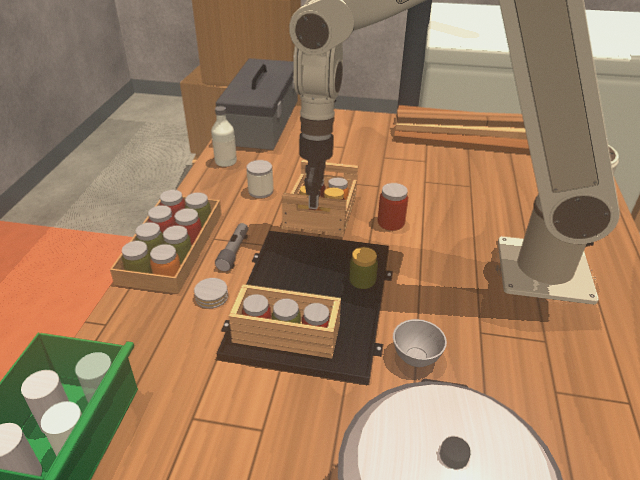

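Call:
drive_tool([
  {"dx": 0,"dy": 0.08,"dz": 0.01,"wx": 0,"wy": 0,"wz": 0,"hand": 8},
  {"dx": 0,"dy": 0.16,"dz": 0.02,"wx": 0,"wy": 0,"wz": 0,"hand": 8},
  {"dx": 0,"dy": 0.24,"dz": 0.03,"wx": 0,"wy": 0,"wz": 0,"hand": 8},
  {"dx": 0,"dy": 0.32,"dz": 0.04,"wx": 0,"wy": 0,"wz": 0,"hand": 8},
  {"dx": 0,"dy": 0.4,"dz": 0.05,"wx": 0,"wy": 0,"wz": 0,"hand": 8},
  {"dx": 0,"dy": 0.48,"dz": 0.06,"wx": 0,"wy": 0,"wz": 0,"hand": 8},
  {"dx": 0,"dy": 0.56,"dz": 0.07,"wx": 0,"wy": 0,"wz": 0,"hand": 8},
  {"dx": 0,"dy": 0.64,"dz": 0.08,"wx": 0,"wy": 0,"wz": 0,"hand": 8},
  {"dx": 0,"dy": 0.72,"dz": 0.09,"wx": 0,"wy": 0,"wz": 0,"hand": 8},
  {"dx": 0,"dy": 0.8,"dz": 0.1,"wx": 0,"wy": 0,"wz": 0,"hand": 8},
  {"dx": 0,"dy": 0.84,"dz": 0.105,"wx": 0,"wy": 0,"wz": 0,"hand": 8},
  {"dx": 0,"dy": 0.85,"dz": 0.13,"wx": 0,"wy": 0,"wz": 0.0,"hand": 8},
  {"dx": 0,"dy": 0.86,"dz": 0.16,"wx": 0.1,"wy": 0,"wz": 0,"hand": 8},
  {"dx": 0,"dy": 0.87,"dz": 0.19,"wx": 0.19,"wy": 0,"wz": 0,"hand": 8},
  {"dx": 0,"dy": 0.87,"dz": 0.2,"wx": 0.19,"wy": 0,"wz": 0,"hand": 8},
  {"dx": 0,"dy": 0.87,"dz": 0.2,"wx": 0.19,"wy": 0,"wz": 0,"hand": 8},
])

```text
clock: 11.0
eef_pos: [0.5375, 0.0275, 0.1036]
tool_rot: [0.007, 0.998, 0.056, 0.001]
ft_force: [-4.0, -0.5, 5.6]
grip_width: 0.0129
grasp_force: 60.9
```

```bash
python3 st.py
```

```text
11.0 [-0.01   0.413 -0.134  1.022  0.112  0.004] [0.5375 0.0275 0.1036] F [-4.05 -0.5   5.61] T [0.19 0.82 0.04] 0.0129 60.9
[[-1.0, 0.014, 0.003], [0.014, 0.994, 0.111], [-0.001, 0.111, -0.994]]
```

Call:
drive_tool([
  {"dx": 0,"dy": 0,"dz": -0.05,"wx": 0,"wy": 0,"wz": 0,"hand": 20},
  {"dx": 0,"dy": 0,"dz": -0.05,"wx": 0,"wy": 0,"wz": 0,"hand": 40},
  {"dx": 0,"dy": 0,"dz": -0.05,"wx": 0,"wy": 0,"wz": 0,"hand": 40},
  {"dx": 0,"dy": 0,"dz": -0.05,"wx": 0,"wy": 0,"wz": 0,"hand": 40},
  {"dx": 0,"dy": 0,"dz": -0.2,"wx": 0,"wy": 0,"wz": 0,"hand": 40},
  {"dx": 0,"dy": 0,"dz": -0.5,"wx": 0,"wy": 0,"wz": 0,"hand": 40},
  {"dx": 0,"dy": 0,"dz": -1.0,"wx": 0,"wy": 0,"wz": 0,"hand": 40},
  {"dx": 0,"dy": 0,"dz": -1.6,"wx": 0,"wy": 0,"wz": 0,"hand": 40},
  {"dx": 0,"dy": 0,"dz": -2.2,"wx": 0,"wy": 0,"wz": 0,"hand": 40},
  {"dx": 0,"dy": 0,"dz": -2.4,"wx": 0,"wy": 0,"wz": 0,"hand": 40},
  {"dx": 0,"dy": 0,"dz": -2.4,"wx": 0,"wy": 0,"wz": 0,"hand": 40},
])

```text
clock: 12.1
eef_pos: [0.5384, 0.0136, 0.2237]
tool_rot: [0.007, 0.998, 0.055, 0.003]
ft_force: [-0.7, -0.1, -0.4]
grip_width: 0.0398
grasp_force: 0.0
```

```bash
python3 st.py
cat > b2.py <<'E'
# fit crate pose with pitch: rear on bench, rim edge support
from fit import *
import sys
V=[]
for n in ['scene','side']:
    C,im=shot(n,f'{n}_{sys.argv[1]}.png'); r=bot.outline_of(n,'crate')
    print(n,[(round(x['score'],2),np.round(x['extent']).tolist()) for x in r[:2]])
    t=proj(C,[[.54,-.07,.04]])[0]
    V.append((C,min(r,key=lambda x:np.hypot(*(np.array(x['extent'][:2])-t)))['region']))
def s(C,p): # p: rear x,y,yaw,pitch
    m=np.zeros((480,640),np.uint8); Q=R.from_euler('ZX',[p[2],p[3]]).as_matrix()
    for b in CR:
        h=cv2.convexHull(proj(C,(b+[0,.11,0])@Q.T+[p[0],p[1],0]).astype(np.float32))
        cv2.fillConvexPoly(m,np.round(h*16).astype(np.int32),255,cv2.LINE_AA,4)
    return m/255.
for vs in ([V[0]],[V[1]],V):
    f=lambda p:sum(np.abs(s(C,p)-g).sum()/g.sum() for C,g in vs)
    p=np.array([.537,-.18,-.015,.11])
    for k in (1,.4): p=minimize(f,p,method='Nelder-Mead',options=dict(initial_simplex=p+k*np.vstack([np.zeros(4),np.diag([.015,.015,.05,.05])]),xatol=1e-4,fatol=1e-5)).x
    print(p.round(4),round(f(p),3))
E
python3 b2.py 3
```

```text
12.1 [-0.035  0.323  0.063  1.309  0.111 -0.021] [0.5384 0.0136 0.2237] F [-0.67 -0.06 -0.43] T [-0.08 -0.02  0.  ] 0.0398 0.0
[[-1.0, 0.014, 0.006], [0.014, 0.994, 0.11], [-0.004, 0.11, -0.994]]
scene [(0.73, [358.0, 257.0, 190.0, 141.0]), (0.65, [253.0, 215.0, 109.0, 86.0])]
side [(0.88, [316.0, 207.0, 84.0, 81.0])]
[ 5.359e-01 -1.785e-01  3.000e-04  9.540e-02] 0.067
[ 0.5344 -0.1627  0.0208  0.174 ] 0.087
[ 0.5353 -0.175  -0.0174  0.1284] 0.187
```

View pics/scene_3.png

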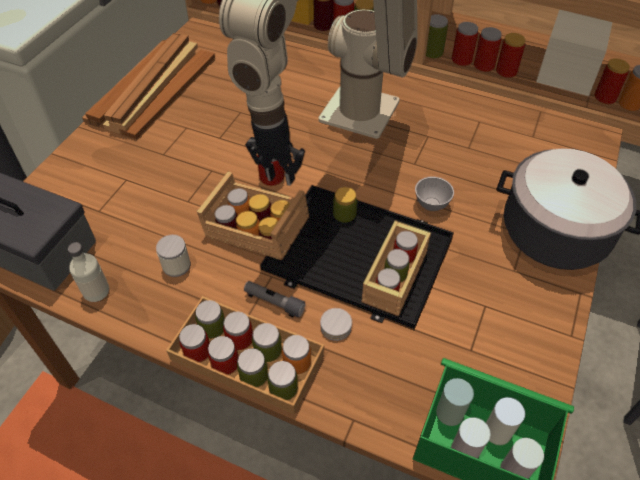

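Call:
drive_tool([
  {"dx": 0,"dy": -0.3,"dz": -0.3,"wx": 0,"wy": 0,"wz": 1.5,"hand": 60},
  {"dx": 0,"dy": -1.0,"dz": -0.6,"wx": 0,"wy": 0,"wz": 3,"hand": 85},
  {"dx": 0,"dy": -1.7,"dz": -0.96,"wx": 0,"wy": 0,"wz": 4.5,"hand": 85},
  {"dx": 0,"dy": -2.4,"dz": -0.96,"wx": 0,"wy": 0,"wz": 6,"hand": 85},
  {"dx": 0,"dy": -3.1,"dz": -0.96,"wx": 0,"wy": 0,"wz": 7.5,"hand": 85},
  {"dx": 0,"dy": -3.8,"dz": -0.96,"wx": 0,"wy": 0,"wz": 9,"hand": 85},
  {"dx": 0,"dy": -4.5,"dz": -0.96,"wx": 0,"wy": 0,"wz": 10.5,"hand": 85},
  {"dx": 0,"dy": -5.1,"dz": -0.96,"wx": 0,"wy": 0,"wz": 12,"hand": 85},
  {"dx": 0,"dy": -5.5,"dz": -0.96,"wx": 0,"wy": 0,"wz": 13.5,"hand": 85},
  {"dx": 0,"dy": -5.8,"dz": -0.96,"wx": 0,"wy": 0,"wz": 15,"hand": 85},
  {"dx": 0,"dy": -5.8,"dz": -0.96,"wx": 0,"wy": 0,"wz": 16.5,"hand": 85},
  {"dx": 0,"dy": -5.8,"dz": -0.96,"wx": 0,"wy": 0,"wz": 18,"hand": 85},
  {"dx": 0,"dy": -5.8,"dz": -0.96,"wx": 0,"wy": 0,"wz": 18,"hand": 85},
])

```text
clock: 13.6
eef_pos: [0.5324, -0.2794, 0.2353]
tool_rot: [0.711, 0.701, 0.039, -0.041]
ft_force: [-0.2, -0.6, 0.1]
grip_width: 0.085
grasp_force: 0.0
```

```bash
python3 st.py
```

```text
13.6 [-0.53   0.496  0.355  1.488  0.096  1.052] [ 0.5324 -0.2794  0.2353] F [-0.22 -0.65  0.11] T [-0.14  0.03  0.01] 0.085 0.0
[[0.014, 1.0, -0.001], [0.994, -0.014, 0.112], [0.112, -0.003, -0.994]]
```

Call:
drive_tool([
  {"dx": 0,"dy": 0.01,"dz": 0.4,"wx": 0,"wy": 0.9,"wz": 0,"hand": 85},
  {"dx": 0,"dy": 0.02,"dz": 1.0,"wx": 0,"wy": 1.8,"wz": 0,"hand": 85},
  {"dx": 0.1,"dy": 0.03,"dz": 1.7,"wx": 0,"wy": 2.7,"wz": 0,"hand": 85},
  {"dx": 0.25,"dy": 0.03,"dz": 2.4,"wx": 0,"wy": 3.4,"wz": 0,"hand": 85},
  {"dx": 0.45,"dy": 0.03,"dz": 3.1,"wx": 0,"wy": 3.4,"wz": 0,"hand": 85},
  {"dx": 0.58,"dy": 0.03,"dz": 3.6,"wx": 0,"wy": 3.4,"wz": 0,"hand": 85},
  {"dx": 0.58,"dy": 0.03,"dz": 3.75,"wx": 0,"wy": 3.4,"wz": 0,"hand": 85},
  {"dx": 0.58,"dy": 0.03,"dz": 3.75,"wx": 0,"wy": 3.4,"wz": 0,"hand": 85},
])

```text
clock: 14.4
eef_pos: [0.5343, -0.2292, 0.0527]
tool_rot: [0.697, 0.688, 0.144, -0.144]
ft_force: [0.3, 0.6, 0.1]
grip_width: 0.085
grasp_force: 0.0
```

```bash
python3 st.py; python3 -c "
from h import *
shot('side','s4.png')"; python3 -c "
import cv2; im=cv2.imread('pics/s4.png')[120:300,220:430]; cv2.imwrite('pics/s4c.png',cv2.resize(im,None,fx=3,fy=3,interpolation=cv2.INTER_CUBIC))"
```

```text
14.4 [-0.575  0.706  0.161  1.255  0.342  0.969] [ 0.5343 -0.2292  0.0527] F [0.29 0.58 0.07] T [-0.36  0.01 -0.03] 0.085 0.0
[[0.012, 1.0, 0.002], [0.917, -0.012, 0.398], [0.398, -0.002, -0.917]]
```

View pics/s4c.png

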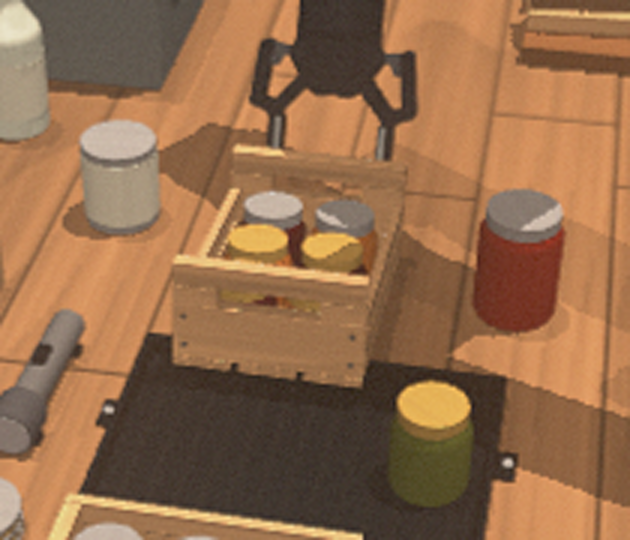

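Call:
drive_tool([
  {"dx": 0.07,"dy": 0,"dz": 0.03,"wx": 0,"wy": 0,"wz": 0,"hand": 85},
  {"dx": 0.15,"dy": 0,"dz": 0.064,"wx": 0,"wy": 0,"wz": 0,"hand": 85},
  {"dx": 0.22,"dy": 0,"dz": 0.095,"wx": 0,"wy": 0,"wz": 0,"hand": 85},
  {"dx": 0.29,"dy": 0,"dz": 0.127,"wx": 0,"wy": 0,"wz": 0,"hand": 85},
  {"dx": 0.37,"dy": 0,"dz": 0.159,"wx": 0,"wy": 0,"wz": 0,"hand": 85},
  {"dx": 0.44,"dy": 0,"dz": 0.19,"wx": 0,"wy": 0,"wz": 0,"hand": 85},
  {"dx": 0.51,"dy": 0,"dz": 0.223,"wx": 0,"wy": 0,"wz": 0,"hand": 85},
  {"dx": 0.59,"dy": 0,"dz": 0.255,"wx": 0,"wy": 0,"wz": 0,"hand": 85},
  {"dx": 0.66,"dy": 0,"dz": 0.286,"wx": 0,"wy": 0,"wz": 0,"hand": 85},
  {"dx": 0.73,"dy": 0,"dz": 0.318,"wx": 0,"wy": 0,"wz": 0,"hand": 85},
  {"dx": 0.81,"dy": 0,"dz": 0.35,"wx": 0,"wy": 0,"wz": 0,"hand": 85},
  {"dx": 0.88,"dy": 0,"dz": 0.382,"wx": 0,"wy": 0,"wz": 0,"hand": 85},
  {"dx": 0.95,"dy": 0,"dz": 0.413,"wx": 0,"wy": 0,"wz": 0,"hand": 85},
  {"dx": 1.03,"dy": 0,"dz": 0.445,"wx": 0,"wy": 0,"wz": 0,"hand": 85},
])

```text
clock: 15.85
eef_pos: [0.5366, -0.177, 0.0541]
tool_rot: [0.698, 0.688, 0.143, -0.139]
ft_force: [-0.4, -7.5, -1.0]
grip_width: 0.0849
grasp_force: 3.8
```

```bash
python3 st.py
```

```text
15.85 [-0.499  0.649  0.06   1.175  0.354  1.052] [ 0.5366 -0.177   0.0541] F [-0.41 -7.48 -1.05] T [-1.87  0.06 -0.01] 0.0849 3.8
[[0.013, 1.0, 0.007], [0.92, -0.015, 0.39], [0.391, 0.002, -0.921]]
```

Call:
drive_tool([
  {"dx": 0.07,"dy": 0,"dz": 0.03,"wx": 0,"wy": 0,"wz": 0,"hand": 85},
  {"dx": 0.15,"dy": 0,"dz": 0.064,"wx": 0,"wy": 0,"wz": 0,"hand": 85},
  {"dx": 0.22,"dy": 0,"dz": 0.095,"wx": 0,"wy": 0,"wz": 0,"hand": 85},
  {"dx": 0.29,"dy": 0,"dz": 0.127,"wx": 0,"wy": 0,"wz": 0,"hand": 85},
  {"dx": 0.37,"dy": 0,"dz": 0.159,"wx": 0,"wy": 0,"wz": 0,"hand": 85},
  {"dx": 0.44,"dy": 0,"dz": 0.19,"wx": 0,"wy": 0,"wz": 0,"hand": 85},
  {"dx": 0.51,"dy": 0,"dz": 0.223,"wx": 0,"wy": 0,"wz": 0,"hand": 85},
  {"dx": 0.57,"dy": 0,"dz": 0.247,"wx": 0,"wy": 0,"wz": 0,"hand": 85},
  {"dx": 0.62,"dy": 0,"dz": 0.269,"wx": 0,"wy": 0,"wz": 0,"hand": 85},
  {"dx": 0.66,"dy": 0,"dz": 0.286,"wx": 0,"wy": 0,"wz": 0,"hand": 85},
  {"dx": 0.7,"dy": 0,"dz": 0.304,"wx": 0,"wy": 0,"wz": 0,"hand": 85},
  {"dx": 0.74,"dy": 0,"dz": 0.321,"wx": 0,"wy": 0,"wz": 0,"hand": 85},
  {"dx": 0.78,"dy": 0,"dz": 0.338,"wx": 0,"wy": 0,"wz": 0,"hand": 85},
  {"dx": 0.82,"dy": 0,"dz": 0.356,"wx": 0,"wy": 0,"wz": 0,"hand": 85},
  {"dx": 0.86,"dy": 0,"dz": 0.373,"wx": 0,"wy": 0,"wz": 0,"hand": 85},
  {"dx": 0.9,"dy": 0,"dz": 0.391,"wx": 0,"wy": 0,"wz": 0,"hand": 85},
  {"dx": 0.94,"dy": 0,"dz": 0.408,"wx": 0,"wy": 0,"wz": 0,"hand": 85},
  {"dx": 0.98,"dy": 0,"dz": 0.425,"wx": 0,"wy": 0,"wz": 0,"hand": 85},
  {"dx": 1.02,"dy": 0,"dz": 0.443,"wx": 0,"wy": 0,"wz": 0,"hand": 85},
])

```text
clock: 17.75
eef_pos: [0.5385, -0.1234, 0.055]
tool_rot: [0.698, 0.688, 0.142, -0.137]
ft_force: [-1.0, -15.0, 4.9]
grip_width: 0.0852
grasp_force: 6.4
```

```bash
python3 st.py;  python3 -c "
from h import *
shot('side','s5.png')
im=cv2.imread('pics/s5.png')[140:400,180:430]; cv2.imwrite('pics/s5c.png',cv2.resize(im,None,fx=2.3,fy=2.3,interpolation=cv2.INTER_CUBIC))"
```

```text
17.75 [-0.416  0.602 -0.023  1.104  0.366  1.141] [ 0.5385 -0.1234  0.055 ] F [ -1.   -15.     4.91] T [-2.47  0.39  0.3 ] 0.0852 6.4
[[0.013, 1.0, 0.01], [0.922, -0.016, 0.387], [0.387, 0.004, -0.922]]
```

View pics/s5c.png

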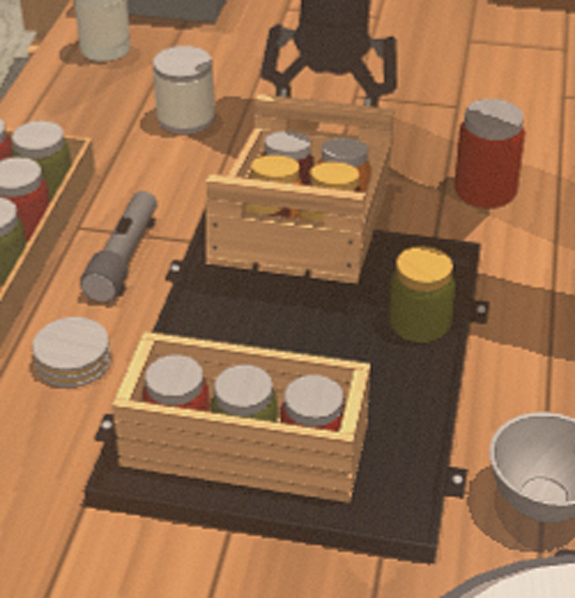

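Call:
drive_tool([
  {"dx": 0.04,"dy": 0,"dz": 0.017,"wx": 0,"wy": 0,"wz": 0,"hand": 85},
  {"dx": 0.08,"dy": 0,"dz": 0.034,"wx": 0,"wy": 0,"wz": 0,"hand": 85},
  {"dx": 0.12,"dy": 0,"dz": 0.051,"wx": 0,"wy": 0,"wz": 0,"hand": 85},
  {"dx": 0.16,"dy": 0,"dz": 0.068,"wx": 0,"wy": 0,"wz": 0,"hand": 85},
  {"dx": 0.2,"dy": 0,"dz": 0.085,"wx": 0,"wy": 0,"wz": 0,"hand": 85},
  {"dx": 0.24,"dy": 0,"dz": 0.102,"wx": 0,"wy": 0,"wz": 0,"hand": 85},
  {"dx": 0.28,"dy": 0,"dz": 0.119,"wx": 0,"wy": 0,"wz": 0,"hand": 85},
  {"dx": 0.32,"dy": 0,"dz": 0.136,"wx": 0,"wy": 0,"wz": 0,"hand": 85},
  {"dx": 0.36,"dy": 0,"dz": 0.153,"wx": 0,"wy": 0,"wz": 0,"hand": 85},
  {"dx": 0.4,"dy": 0,"dz": 0.17,"wx": 0,"wy": 0,"wz": 0,"hand": 85},
])

```text
clock: 18.8
eef_pos: [0.5369, -0.0964, 0.0542]
tool_rot: [0.697, 0.687, 0.144, -0.142]
ft_force: [-0.2, -0.5, -0.6]
grip_width: 0.0851
grasp_force: 0.0
```

```bash
python3 st.py
```

```text
18.8 [-0.378  0.587 -0.056  1.08   0.38   1.178] [ 0.5369 -0.0964  0.0542] F [-0.23 -0.46 -0.58] T [-0.38 -0.    0.01] 0.0851 0.0
[[0.013, 1.0, 0.006], [0.918, -0.014, 0.397], [0.397, -0.0, -0.918]]
```

```bash
cat > c.py <<'E'
from fit import *
import sys
C=cam('side'); print(ray(C,[(245.2,286.5),(341,299.6)],.079).round(4))
C=cam('scene'); print(ray(C,[(397,223),(365,287)],.079).round(4))
for n in ['scene','side']:
    shot(n,f'{n}_{sys.argv[1]}.png')
    for t in ['crate','far_end']:
        for x in bot.outline_of(n,t)[:2]: print(n,t,round(x['score'],2),np.round(x['extent']).tolist())
im=cv2.imread(f'pics/scene_{sys.argv[1]}.png')[130:350,190:470]; cv2.imwrite(f'pics/sc_{sys.argv[1]}.png',cv2.resize(im,None,fx=2.7,fy=2.7,interpolation=cv2.INTER_CUBIC))
E
python3 c.py 6
```

```text
[[0.6236 0.263  0.079 ]
 [0.4305 0.264  0.079 ]]
[[0.4408 0.2667 0.079 ]
 [0.6424 0.2635 0.079 ]]
scene crate 0.72 [289.0, 229.0, 107.0, 98.0]
scene far_end 0.71 [406.0, 273.0, 90.0, 106.0]
scene far_end 0.51 [286.0, 229.0, 109.0, 101.0]
side crate 0.97 [306.0, 230.0, 88.0, 103.0]
side far_end 0.66 [293.0, 334.0, 154.0, 98.0]
side far_end 0.52 [306.0, 228.0, 89.0, 103.0]
```

View pics/sc_6.png

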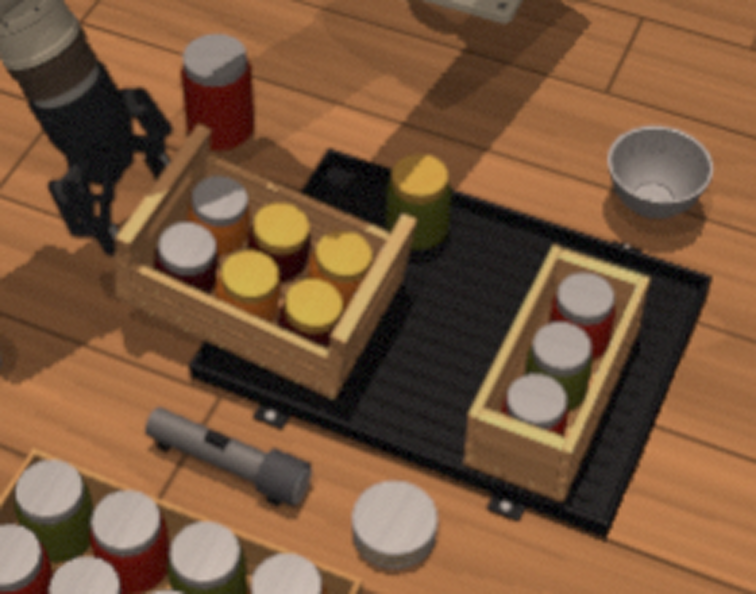

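Call:
drive_tool([
  {"dx": 0.07,"dy": 0,"dz": 0.03,"wx": 0,"wy": 0,"wz": 0,"hand": 85},
  {"dx": 0.15,"dy": 0,"dz": 0.064,"wx": 0,"wy": 0,"wz": 0,"hand": 85},
  {"dx": 0.22,"dy": 0,"dz": 0.095,"wx": 0,"wy": 0,"wz": 0,"hand": 85},
  {"dx": 0.29,"dy": 0,"dz": 0.127,"wx": 0,"wy": 0,"wz": 0,"hand": 85},
  {"dx": 0.37,"dy": 0,"dz": 0.159,"wx": 0,"wy": 0,"wz": 0,"hand": 85},
  {"dx": 0.44,"dy": 0,"dz": 0.19,"wx": 0,"wy": 0,"wz": 0,"hand": 85},
  {"dx": 0.51,"dy": 0,"dz": 0.223,"wx": 0,"wy": 0,"wz": 0,"hand": 85},
  {"dx": 0.59,"dy": 0,"dz": 0.255,"wx": 0,"wy": 0,"wz": 0,"hand": 85},
  {"dx": 0.66,"dy": 0,"dz": 0.286,"wx": 0,"wy": 0,"wz": 0,"hand": 85},
  {"dx": 0.73,"dy": 0,"dz": 0.318,"wx": 0,"wy": 0,"wz": 0,"hand": 85},
  {"dx": 0.81,"dy": 0,"dz": 0.35,"wx": 0,"wy": 0,"wz": 0,"hand": 85},
  {"dx": 0.88,"dy": 0,"dz": 0.382,"wx": 0,"wy": 0,"wz": 0,"hand": 85},
  {"dx": 0.95,"dy": 0,"dz": 0.413,"wx": 0,"wy": 0,"wz": 0,"hand": 85},
  {"dx": 1.03,"dy": 0,"dz": 0.445,"wx": 0,"wy": 0,"wz": 0,"hand": 85},
  {"dx": 1.1,"dy": 0,"dz": 0.477,"wx": 0,"wy": 0,"wz": 0,"hand": 85},
  {"dx": 1.17,"dy": 0,"dz": 0.508,"wx": 0,"wy": 0,"wz": 0,"hand": 85},
  {"dx": 1.25,"dy": 0,"dz": 0.542,"wx": 0,"wy": 0,"wz": 0,"hand": 85},
  {"dx": 1.32,"dy": 0,"dz": 0.573,"wx": 0,"wy": 0,"wz": 0,"hand": 85},
])

```text
clock: 20.9
eef_pos: [0.538, -0.0243, 0.054]
tool_rot: [0.697, 0.688, 0.144, -0.142]
ft_force: [-0.8, -5.0, -2.5]
grip_width: 0.0849
grasp_force: 2.2
```

```bash
python3 st.py
```

```text
20.9 [-0.256  0.544 -0.135  0.995  0.395  1.308] [ 0.538  -0.0243  0.054 ] F [-0.78 -5.04 -2.5 ] T [-1.55  0.02 -0.01] 0.0849 2.2
[[0.013, 1.0, 0.005], [0.918, -0.014, 0.396], [0.396, -0.0, -0.918]]
```

Call:
drive_tool([
  {"dx": 0.05,"dy": 0,"dz": 0.022,"wx": 0,"wy": 0,"wz": 0,"hand": 85},
  {"dx": 0.1,"dy": 0,"dz": 0.043,"wx": 0,"wy": 0,"wz": 0,"hand": 85},
  {"dx": 0.15,"dy": 0,"dz": 0.065,"wx": 0,"wy": 0,"wz": 0,"hand": 85},
  {"dx": 0.2,"dy": 0,"dz": 0.087,"wx": 0,"wy": 0,"wz": 0,"hand": 85},
  {"dx": 0.25,"dy": 0,"dz": 0.108,"wx": 0,"wy": 0,"wz": 0,"hand": 85},
  {"dx": 0.3,"dy": 0,"dz": 0.13,"wx": 0,"wy": 0,"wz": 0,"hand": 85},
  {"dx": 0.35,"dy": 0,"dz": 0.152,"wx": 0,"wy": 0,"wz": 0,"hand": 85},
  {"dx": 0.4,"dy": 0,"dz": 0.173,"wx": 0,"wy": 0,"wz": 0,"hand": 85},
  {"dx": 0.45,"dy": 0,"dz": 0.195,"wx": 0,"wy": 0,"wz": 0,"hand": 85},
  {"dx": 0.5,"dy": 0,"dz": 0.217,"wx": 0,"wy": 0,"wz": 0,"hand": 85},
  {"dx": 0.55,"dy": 0,"dz": 0.239,"wx": 0,"wy": 0,"wz": 0,"hand": 85},
])

```text
clock: 22.0
eef_pos: [0.5386, 0.0053, 0.054]
tool_rot: [0.697, 0.688, 0.144, -0.142]
ft_force: [-0.4, -5.7, -2.1]
grip_width: 0.0851
grasp_force: 2.5
```

```bash
python3 st.py; python3 c.py 7 | tail -6
```

```text
22.0 [-0.203  0.53  -0.16   0.962  0.4    1.365] [0.5386 0.0053 0.054 ] F [-0.44 -5.73 -2.13] T [-1.55  0.01  0.04] 0.0851 2.5
[[0.013, 1.0, 0.006], [0.918, -0.014, 0.396], [0.396, 0.0, -0.918]]
 [0.6424 0.2635 0.079 ]]
scene crate 0.67 [324.0, 244.0, 110.0, 95.0]
scene far_end 0.58 [406.0, 272.0, 95.0, 104.0]
scene far_end 0.5 [274.0, 299.0, 64.0, 32.0]
side crate 0.78 [297.0, 252.0, 91.0, 87.0]
side far_end 0.6 [294.0, 336.0, 153.0, 99.0]
```

View pics/sc_7.png

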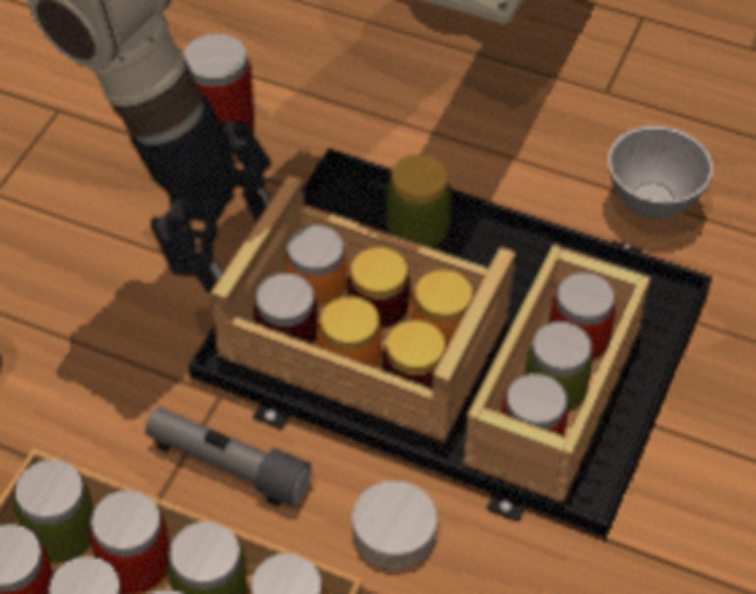

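Call:
drive_tool([
  {"dx": 0.04,"dy": 0,"dz": 0.017,"wx": 0,"wy": 0,"wz": 0,"hand": 85},
  {"dx": 0.08,"dy": 0,"dz": 0.035,"wx": 0,"wy": 0,"wz": 0,"hand": 85},
  {"dx": 0.12,"dy": 0,"dz": 0.052,"wx": 0,"wy": 0,"wz": 0,"hand": 85},
  {"dx": 0.16,"dy": 0,"dz": 0.069,"wx": 0,"wy": 0,"wz": 0,"hand": 85},
  {"dx": 0.2,"dy": 0,"dz": 0.087,"wx": 0,"wy": 0,"wz": 0,"hand": 85},
  {"dx": 0.24,"dy": 0,"dz": 0.104,"wx": 0,"wy": 0,"wz": 0,"hand": 85},
  {"dx": 0.26,"dy": 0,"dz": 0.113,"wx": 0,"wy": 0,"wz": 0,"hand": 85},
  {"dx": 0.28,"dy": 0,"dz": 0.121,"wx": 0,"wy": 0,"wz": 0,"hand": 85},
  {"dx": 0.3,"dy": 0,"dz": 0.13,"wx": 0,"wy": 0,"wz": 0,"hand": 85},
])

```text
clock: 23.2
eef_pos: [0.5391, 0.0207, 0.0541]
tool_rot: [0.698, 0.688, 0.144, -0.141]
ft_force: [-0.5, -6.4, -0.7]
grip_width: 0.0847
grasp_force: 3.1
```

```bash
python3 st.py
```

```text
23.2 [-0.175  0.523 -0.171  0.945  0.4    1.397] [0.5391 0.0207 0.0541] F [-0.45 -6.41 -0.69] T [-1.55  0.03 -0.07] 0.0847 3.1
[[0.013, 1.0, 0.007], [0.919, -0.015, 0.395], [0.395, 0.001, -0.919]]
```

Creep forward at about 7 mm/s.

Call:
drive_tool([
  {"dx": 0.013,"dy": 0,"dz": 0.006,"wx": 0,"wy": 0,"wz": 0,"hand": 85},
  {"dx": 0.026,"dy": 0,"dz": 0.011,"wx": 0,"wy": 0,"wz": 0,"hand": 85},
  {"dx": 0.039,"dy": 0,"dz": 0.017,"wx": 0,"wy": 0,"wz": 0,"hand": 85},
  {"dx": 0.052,"dy": 0,"dz": 0.023,"wx": 0,"wy": 0,"wz": 0,"hand": 85},
  {"dx": 0.065,"dy": 0,"dz": 0.028,"wx": 0,"wy": 0,"wz": 0,"hand": 85},
  {"dx": 0.078,"dy": 0,"dz": 0.034,"wx": 0,"wy": 0,"wz": 0,"hand": 85},
  {"dx": 0.091,"dy": 0,"dz": 0.039,"wx": 0,"wy": 0,"wz": 0,"hand": 85},
  {"dx": 0.104,"dy": 0,"dz": 0.045,"wx": 0,"wy": 0,"wz": 0,"hand": 85},
  {"dx": 0.117,"dy": 0,"dz": 0.051,"wx": 0,"wy": 0,"wz": 0,"hand": 85},
  {"dx": 0.13,"dy": 0,"dz": 0.056,"wx": 0,"wy": 0,"wz": 0,"hand": 85},
])

```text
clock: 24.2
eef_pos: [0.5393, 0.0278, 0.0541]
tool_rot: [0.698, 0.687, 0.144, -0.141]
ft_force: [0.7, -6.4, -1.2]
grip_width: 0.0847
grasp_force: 3.0
```

```bash
python3 st.py
```

```text
24.2 [-0.162  0.52  -0.176  0.937  0.401  1.411] [0.5393 0.0278 0.0541] F [ 0.66 -6.42 -1.19] T [-1.49  0.04 -0.  ] 0.0847 3.0
[[0.013, 1.0, 0.007], [0.919, -0.015, 0.395], [0.395, 0.001, -0.919]]
```

Call:
drive_tool([
  {"dx": 0.013,"dy": 0,"dz": 0.006,"wx": 0,"wy": 0,"wz": 0,"hand": 85},
  {"dx": 0.026,"dy": 0,"dz": 0.011,"wx": 0,"wy": 0,"wz": 0,"hand": 85},
  {"dx": 0.039,"dy": 0,"dz": 0.017,"wx": 0,"wy": 0,"wz": 0,"hand": 85},
  {"dx": 0.052,"dy": 0,"dz": 0.023,"wx": 0,"wy": 0,"wz": 0,"hand": 85},
  {"dx": 0.065,"dy": 0,"dz": 0.028,"wx": 0,"wy": 0,"wz": 0,"hand": 85},
  {"dx": 0.078,"dy": 0,"dz": 0.034,"wx": 0,"wy": 0,"wz": 0,"hand": 85},
  {"dx": 0.091,"dy": 0,"dz": 0.039,"wx": 0,"wy": 0,"wz": 0,"hand": 85},
])

```text
clock: 24.9
eef_pos: [0.5395, 0.0294, 0.0541]
tool_rot: [0.699, 0.687, 0.142, -0.138]
ft_force: [-2.6, -18.8, 3.4]
grip_width: 0.0852
grasp_force: 9.3
```

```bash
python3 st.py
```

```text
24.9 [-0.155  0.517 -0.178  0.933  0.395  1.42 ] [0.5395 0.0294 0.0541] F [ -2.59 -18.83   3.4 ] T [-3.4   0.53  0.48] 0.0852 9.3
[[0.015, 1.0, 0.008], [0.921, -0.016, 0.388], [0.388, 0.001, -0.922]]
```

Call:
drive_tool([
  {"dx": 0,"dy": 0,"dz": 0,"wx": 0,"wy": 0,"wz": 0,"hand": 85},
  {"dx": 0,"dy": 0,"dz": 0,"wx": 0,"wy": 0,"wz": 0,"hand": 85},
  {"dx": -0.05,"dy": 0,"dz": -0.022,"wx": 0,"wy": 0,"wz": 0,"hand": 85},
  {"dx": -0.12,"dy": 0,"dz": -0.052,"wx": 0,"wy": 0,"wz": 0,"hand": 85},
  {"dx": -0.25,"dy": 0,"dz": -0.108,"wx": 0,"wy": 0,"wz": 0,"hand": 85},
  {"dx": -0.5,"dy": 0,"dz": -0.217,"wx": 0,"wy": 0,"wz": 0,"hand": 85},
  {"dx": -0.9,"dy": 0,"dz": -0.39,"wx": 0,"wy": 0,"wz": 0,"hand": 85},
  {"dx": -1.2,"dy": 0,"dz": -0.8,"wx": 0,"wy": 0,"wz": 0,"hand": 85},
  {"dx": -1.2,"dy": 0,"dz": -1.6,"wx": 0,"wy": 0,"wz": 0,"hand": 85},
  {"dx": -1.2,"dy": 0,"dz": -2.4,"wx": 0,"wy": 0,"wz": 0,"hand": 85},
  {"dx": -1.2,"dy": 0,"dz": -3,"wx": 0,"wy": 0,"wz": 0,"hand": 85},
  {"dx": -1.2,"dy": 0,"dz": -3,"wx": 0,"wy": 0,"wz": 0,"hand": 85},
])

```text
clock: 26.1
eef_pos: [0.5401, -0.0836, 0.1725]
tool_rot: [0.698, 0.688, 0.147, -0.138]
ft_force: [0.5, -0.3, 0.2]
grip_width: 0.0852
grasp_force: 0.0
```

```bash
python3 st.py; python3 c.py 8 | tail -6
python3 - <<'E'
from fit import *
for n in ['scene','side']:
    C,im=shot(n); r=bot.outline_of(n,'crate'); t=proj(C,[[.54,.154,.04]])[0]
    g=min(r,key=lambda x:np.hypot(*(np.array(x['extent'][:2])-t)))['region']
    b=bot.outline_of(n,'far_end'); ig=cv2.dilate(b[0]['region'].astype(np.uint8),np.ones((5,5)))>0
    print(n,[a.round(4) for a in fit([(C,g,ig&~g)],CR,[.54,.154,-.0125])])
E
```

```text
26.1 [-0.355  0.462  0.074  1.317  0.384  1.204] [ 0.5401 -0.0836  0.1725] F [ 0.52 -0.32  0.24] T [-0.41 -0.    0.04] 0.0852 0.0
[[0.011, 1.0, 0.015], [0.919, -0.016, 0.394], [0.394, 0.009, -0.919]]
[[0.4408 0.2667 0.079 ]
 [0.6424 0.2635 0.079 ]]
scene crate 0.82 [333.0, 248.0, 112.0, 94.0]
scene far_end 0.77 [404.0, 271.0, 92.0, 106.0]
side crate 0.69 [293.0, 256.0, 95.0, 82.0]
side far_end 0.61 [293.0, 335.0, 154.0, 101.0]
scene [array([0.5428, 0.1474, 0.0006]), np.float64(0.0368)]
side [array([0.5411, 0.1462, 0.0023]), np.float64(0.0401)]
```

View pics/sc_8.png

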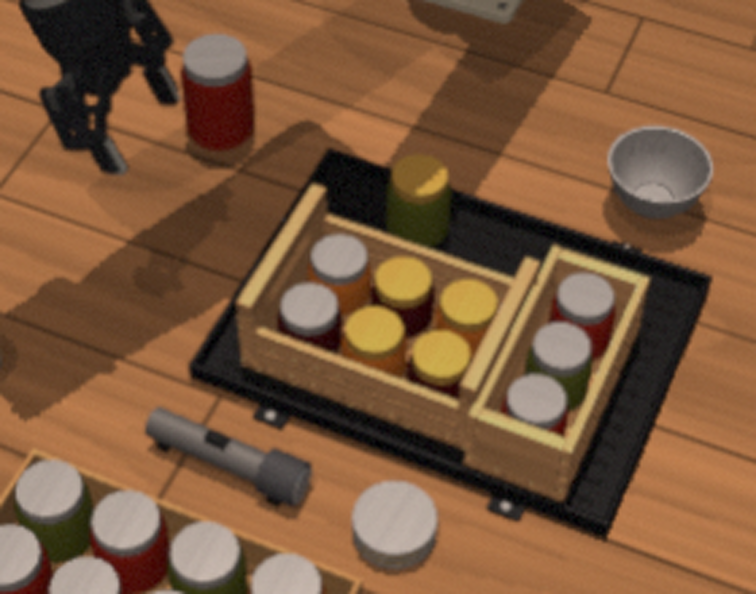

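The crate sits flat inside the tray, flush and square against the stored crate. The hand is clear, and the jar and the other things have not moved.

```bash
python3 -c "
from workcell import bot
print(bot.job_done())"
```

```text
the job is handed in; nothing more can be done
None
```

I handed the job in at about 26 s: the crate went over the near rim and lies flat in the tray, flush and square against the stored crate. The hand is clear, and the jar and other things look unmoved; the hand-in gave no verdict.

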